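Spoon freshly primed weld-on balls into their nests

TASK

With the ball spoon, carry the red ball and the yellow ball, one at a time and in either order, from the tray to the nest of the same colour; the primer is fresh, so the gripper's fingers must never touch a ball. Leave the bare steel ball in the tray and the other things on the table where they are. Finally lay the spoon back in the V-notches of its blue cradle, pocket hanging down on the same side as it was, and let go.

Things in the scene. Friction and masses are not known exactly. Their poses are not given: they have to be found in the camera images.
- spoon_grip (a point): Middle of the spoon's round handle, on its axis. The handle is a steel rod 20 mm in diameter, 130 mm long (65 mm each way). Spoon axes: x along the handle towards the pocket, y left, z up. An aluminium pocket hangs 70 mm lower in front, on a 10 mm thick stem sloping from the handle's front end to the pocket's back. Mass 0.35 kg, centre of mass about 20 mm ahead of this point.
- spoon_pocket (a point): Centre of a ball carried in the spoon: 130 to 136 mm ahead of spoon_grip and 43 mm below. The pocket holds exactly one ball: inner back face 105 mm ahead of spoon_grip, floor 2 mm thick, flat underside 70 mm below spoon_grip, side walls 22 mm tall, 53 mm apart at the back and flaring to 66 mm (70 mm outside) in front. Same axes.
- spoon_tip (a point): Middle of the pocket's front edge, underside: 160 mm ahead of and 70 mm below spoon_grip. A ramp rises from it in 13 mm to a crest 5 mm above the underside. Pushed along a floor under a ball stopped by a wall, it makes the ball roll over the crest into the pocket. The crest is low: carry slowly, best a little nose-up. Pitched 25 to 30 degrees nose-down the ball rolls out over the front.
- spoon: The whole spoon; its origin lies 70 mm below spoon_grip, same axes. At the start it lies in the cradle, its handle up to 10 mm off-centre lengthwise.
- cradle_axis (a point): Where the handle's axis lies in the fixed blue cradle, midway between its two V-notched posts, 90 mm above the table; x along the handle to the pocket's side. Posts 8 mm thick, 45 mm either side of this point; V arms open upwards at 90 degrees to 5 mm above the axis and 24 mm to each side. Base 130 x 80 x 8 mm. Cradle and nests stand left and right of the robot, either way round.
- tray_floor (a point): Centre of the tray's floor surface, 3 mm above the table. Fixed grey metal tray, 170 mm (its x, away from the robot) by 280 mm (its y), walls 4 mm thick: far wall 40 mm tall, side walls (inner faces at y = +-136 mm) 30 mm, near wall (inner face at x = -81 mm) 10 mm, from the table. The three balls lie side by side, 70 to 90 mm apart, in any order.
- tray_far (a point): Foot of the far wall's inner face, in the middle: 81 mm from tray_floor along the tray's x. The balls start 1 to 14 mm clear of this wall; the wall can stop a ball that is pushed.
- ball_red_center (a point): Centre of the red ball, 50 mm in diameter, about 0.09 kg. It is smooth and rolls freely; sliding friction on the tray and in the spoon is low (about 0.3).
- ball_yellow_center (a point): Centre of the yellow ball, 50 mm in diameter, about 0.09 kg. It is smooth and rolls freely; sliding friction on the tray and in the spoon is low (about 0.3).
- ball_bare_center (a point): Centre of the bare steel ball, 50 mm in diameter, about 0.09 kg: it stays in the tray.
- ball_red: The red ball; its origin is a point on its skin that turns with it.
- ball_yellow: The yellow ball; its origin is a point on its skin that turns with it.
- ball_bare: The bare ball; its origin is a point on its skin that turns with it.
- nest_red_seat (a point): Where the red ball's centre comes to rest in the red nest: a fixed funnel cup, rim 66 mm above the table, mouth 76 mm in inner diameter (84 mm outer) narrowing downwards. The rim is 19 mm above this point. The two nests stand 100 mm apart on a grey fixture plate 220 x 120 x 12 mm.
- nest_yellow_seat (a point): The same for the yellow ball in the yellow nest.
- hammer: Bystander: a black-handled hammer 170 mm long lying on the table near the robot, under 40 mm tall.
- brush: Bystander: a flat blue-handled brush 140 mm long lying on the table near the robot, under 40 mm tall.
- square: Bystander: red magnetic welding square lying on the table, 16 mm tall, about 100 mm across.
- spray: Bystander: blue spray can 60 mm in diameter, 155 mm tall, standing beyond the tray to the left; origin at the centre of its foot.
- clamp: Fixed bystander: post clamp 220 mm tall standing beyond the tray to the right; its arm reaches 85 mm along its -y at 185 to 218 mm height; origin at the centre of its foot.
Things that resemble listed ones, but are neither listed nor needed, are in the scene too. What is shaped like the spoon but green is not meant. Leave any brown look-alike of the ball_yellow alone.

How it is judged:
On the way, in this order (a step that is already met when the one before it is completed fails the run):
1. the red or the yellow ball is lifted out of the tray in the spoon (((height (world z) of ball_red_center above 0.085 m and contact force between spoon and ball_red above 0.15 N) or (height (world z) of ball_yellow_center above 0.085 m and contact force between spoon and ball_yellow above 0.15 N))), for 0.2 s.
2. one of the two balls sits in the nest of its colour ((distance between ball_red_center and nest_red_seat below 0.012 m or distance between ball_yellow_center and nest_yellow_seat below 0.012 m)), for 0.3 s.
3. the other ball is lifted out of the tray in the spoon while the first stays in its nest ((((height (world z) of ball_red_center above 0.085 m and contact force between spoon and ball_red above 0.15 N) and distance between ball_yellow_center and nest_yellow_seat below 0.012 m) or ((height (world z) of ball_yellow_center above 0.085 m and contact force between spoon and ball_yellow above 0.15 N) and distance between ball_red_center and nest_red_seat below 0.012 m))), for 0.2 s.
4. both balls sit in the nests of their colours (distance between ball_red_center and nest_red_seat below 0.012 m and distance between ball_yellow_center and nest_yellow_seat below 0.012 m), for 0.3 s.
At the end, for the whole second after the job is handed in: Red and yellow ball centres within 12 mm of their colour's nest seat; bare ball on the tray floor; spoon in the cradle, upright within 0.35 rad, pocket on its old side, handle middle within 25 mm lengthwise, 6 mm sideways and in height of the cradle axis point; all let go (all of step 4 and x of ball_bare_center in the frame of tray_floor between -0.075 and 0.075 m and y of ball_bare_center in the frame of tray_floor between -0.13 and 0.13 m and z of ball_bare_center in the frame of tray_floor below 0.03 m and x of spoon_grip in the frame of cradle_axis between -0.025 and 0.025 m and y of spoon_grip in the frame of cradle_axis between -0.006 and 0.006 m and z of spoon_grip in the frame of cradle_axis between -0.006 and 0.006 m and angle between spoon_grip's own z axis and vertical below 0.35 rad and x of spoon_tip in the frame of cradle_axis above 0.1 m); the robot touches nothing.
It fails at once if the gripper's fingers touch a ball (contact force between the fingers and ball_red above 0.3 N or contact force between the fingers and ball_yellow above 0.3 N or contact force between the fingers and ball_bare above 0.3 N).
It fails at once if the bare ball is lifted out of the tray (z of ball_bare_center in the frame of tray_floor above 0.06 m).
It fails at once if a bystander (hammer, brush, square, spray can) is moved more than 30 mm or the can is tipped (distance of any of hammer, brush, square, spray from where it was at the start of the episode above 0.03 m or angle between spray's own z axis and vertical above 0.3 rad).
It also fails if it takes over 72 s, if anything falls off the work surface, if the arm or the gripper's body presses on something with over 40 N, if the wrist force passes 120 N, or if a joint passes its speed limit or range.

ROBOT

A 6-joint arm with a two-finger parallel gripper is mounted at the origin on the work surface. World frame = base frame: x ahead of the robot, y to its left, z up, the work surface at z = 0. Lengths are in m, angles in rad, forces in N, time in s.
With the tool pointing down it reaches from about 0.275 to 0.875 m from the base axis. Payload 12.5 kg.
Tool frame: the origin (TCP) lies at the very end of the fingers, on their centre line; the grasp point (between the pads) lies 19 mm behind it; x points along the fingers, y is the direction in which the jaws open and shut, and the axes are right-handed (so a half turn about x gives the same grasp; the last joint's range is limited). The gripper opens to 85 mm and grips with 20 to 120 N. Pads are 22 mm wide; open, the fingers measure 114 mm over their backs; the gripper's body (76 mm by 85 mm) begins 54 mm behind the grasp point. The pads swing forward as they close: fully open they stand 13 mm farther back than shut.
Start: joints at [1.082, 0.351, 1.652, -0, 1.139, -0.085], TCP at [0.216, 0.506, 0.231] pointing down, gripper open.
Joint ranges: [-2.75, 2.75], [-0.79, 2.1], [0.01, 2.65], [-1.57, 4.71], [0.07, 3.14], [-2.87, 2.87]. Speed limits (rad/s): [2.22, 2.22, 2.79, 3.14, 3.14, 3.14].

INTERFACE

Orientations are given as a 3x3 rotation matrix whose columns are the frame's x, y, z axes.
In Python, from bench import manip gives the robot as it stands. Calls block until the motion is done:
- manip.move_ptp(position, orientation): joint-space move of the TCP to a pose.
- manip.move_l(position, attitude=None, max_speed=0.15): straight line of the TCP; attitude=None keeps the orientation; max_speed is the mean speed in m/s.
- manip.move_j(angles): joint-space move.
- manip.set_gripper(opening, effort=None): opening from 0.0 (shut) to 1.0 (fully open); effort is the grip in N (None keeps the last); returns when the fingers have stopped.
- manip.dwell(seconds).
- manip.inverse_kinematics(position, orientation): joint angles nearest the present ones, or None.
- manip.grab_frame(name): name is "side" or "top"; returns (picture, depth): 400x640x3 uint8, red, green, blue; 400x640 float32, m along the optical axis (not along the pixel's ray), 0 where there is no reading.
- manip.get_calibration(name): a dict with "camera_matrix" (3x3 intrinsics, pixels), "R" (3x3) and "t" (3): a world point X has camera coordinates R X + t. Camera axes: x right, y down, z forward; pixel columns grow to the right and rows downward; lengths in m; the calibration is good to about 2 mm. A picture is of the moment at which its call begins. get_calibration takes no time and is no camera call.
A pose or a line that the arm cannot do raises manip.Unreachable and nothing moves.
- manip.sign_off(): hands the job in, once; it reports no verdict.
Trained networks look in the newest picture that a camera, given by its name, has taken for a name from the list of things; names that differ only in an ending like _2 or _b are one class to them, and where a whole thing is asked for, a point or a joint stands for the part that bears it (a point fixed in the world has none). Each returns a list of dicts, best first, with "confidence" (0 to 1); they miss things now and then, are a little off and sometimes report something else, mostly with a low value. They report only what shows in the picture. A call takes as long as a camera call. They do not tell look-alikes from the thing itself.
- manip.look_for(camera, name): "at" ([x, y, z] in m, in world coordinates, good to about 4 mm: the middle of the surface that is visible of it).
Readings, each from a call of its own:
- manip.current_time(): time.
- manip.current_qpos(): joint angles.
- manip.current_joint_vel(): joint speeds.
- manip.current_joint_torque(): joint torques, N m.
- manip.current_ee_pos(): TCP position.
- manip.current_tcp_rot(): TCP orientation.
- manip.current_force(): force on the tool from outside, world axes, zero at the start.
- manip.current_ft_torque(): the same for the moment, N m.
- manip.current_grip_width(): opening from 0.0 (shut) to 1.0 (fully open).
Only numpy, scipy, OpenCV 4.12 (cv2) and the standard library are available. Lean on these libraries where they do the work, as an engineer would, in place of code of your own. Each camera call takes 0.05 s, during which the arm holds its last target.

## Working session

There is one attempt and no reset: what is moved stays moved. The work goes in short steps, each a Python script; the robot and the scene stay as the last script left them, time stands still between calls to the robot, and variables do not carry over. Pictures are saved under pics/ and viewed, and the job is handed in when it is done.

```bash
ls; mkdir -p pics; python3 - <<'E'
from bench import manip
import cv2,numpy as np
np.set_printoptions(precision=4,suppress=True)
print(manip.current_time())
for n in ("side","top"):
    p,d=manip.grab_frame(n)
    cv2.imwrite(f"pics/{n}0.png",p[:,:,::-1]); np.save(f"{n}0.npy",d); np.save(f"{n}0p.npy",p)
    c=manip.get_calibration(n); np.savez(f"{n}_cal.npz",**c)
    print(n,c, 'center',-c['R'].T@c['t'])
E
```

```text
pics
0.0
side {'camera_matrix': array([[379.3852,   0.    , 315.7378],
       [  0.    , 379.3852, 202.1773],
       [  0.    ,   0.    ,   1.    ]]), 'R': array([[ 0.9206, -0.3903,  0.0088],
       [-0.2835, -0.6838, -0.6724],
       [ 0.2684,  0.6165, -0.7402]]), 't': array([-0.478 ,  0.19  ,  0.7951])} center [ 0.2805 -0.5468  0.7205]
top {'camera_matrix': array([[378.6947,   0.    , 325.9816],
       [  0.    , 378.6947, 198.7177],
       [  0.    ,   0.    ,   1.    ]]), 'R': array([[ 0.0203, -0.9997, -0.0101],
       [-0.9852, -0.0183, -0.1707],
       [ 0.1704,  0.0135, -0.9853]]), 't': array([0.0028, 0.5131, 0.905 ])} center [ 0.3512 -0.      0.9793]
```

View pics/side0.png

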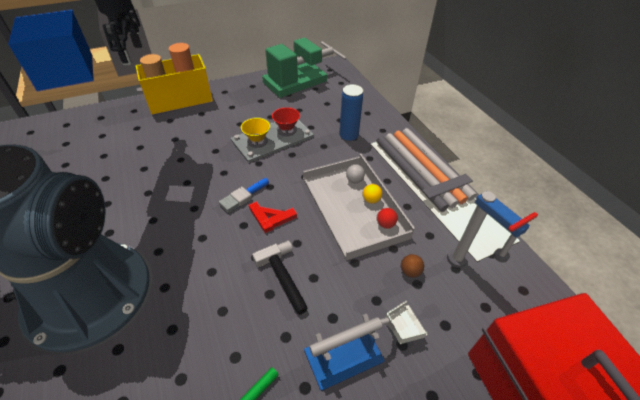

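View pics/top0.png

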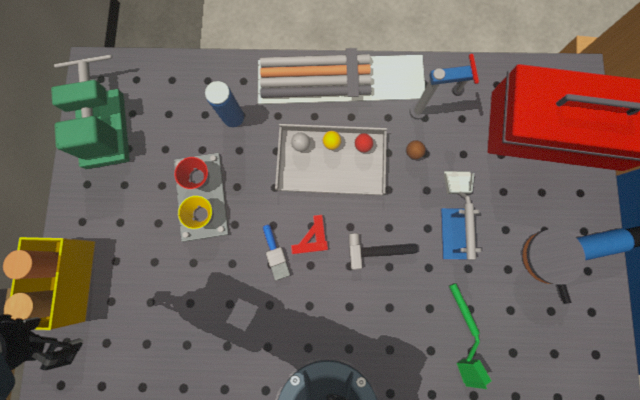

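The top view shows these things:
- Balls from left to right: bare (301,142), yellow (332,140), red (363,142). 
- The brown look-alike is at (415,150), outside the tray.
- The real spoon, with white pocket, is in the blue cradle at (468,225). The green look-alike is at (468,335).
- The red nest is at (191,173) and the yellow nest at (195,212).

Next I'll take metric measurements from both views.

```bash
cat > geo.py <<'E'
import numpy as np,cv2
np.set_printoptions(precision=4,suppress=True)
def cloud(n,d,cal):
    K=cal['camera_matrix'];R=cal['R'];t=cal['t']
    v,u=np.mgrid[0:400,0:640]
    P=np.stack([(u-K[0,2])/K[0,0]*d,(v-K[1,2])/K[1,1]*d,d],-1)
    W=(P-t)@R
    W[d<=0]=np.nan
    return W
def load(n,tag='0'):
    return np.load(f'{n}{tag}p.npy'),cloud(n,np.load(f'{n}{tag}.npy'),np.load(f'{n}_cal.npz'))
def proj(n,X):
    c=np.load(f'{n}_cal.npz');p=c['R']@np.asarray(X)+c['t'];q=c['camera_matrix']@p;return q[:2]/q[2]
E
python3 - <<'E'
from geo import *
from scipy.optimize import least_squares
for n in('side','top'):
    p,W=load(n); hsv=cv2.cvtColor(p,cv2.COLOR_RGB2HSV)
    rois={'side':{'bare':(345,162,368,184),'yellow':(361,182,384,206),'red':(376,206,399,230),'brown':(400,252,427,280)},
          'top':{'bare':(290,131,312,153),'yellow':(321,129,343,152),'red':(353,131,375,154),'brown':(404,138,428,161)}}[n]
    T=W[(np.abs(W[...,2])<.02)&(W[...,0]>.2)&(W[...,0]<.7)&(abs(W[...,1])<.4)]
    print(n,'table z',np.median(T[:,2]))
    for k,(a,b,c,d) in rois.items():
        X=W[b:d,a:c].reshape(-1,3);H=hsv[b:d,a:c].reshape(-1,3)
        ok=np.isfinite(X[:,0])&(X[:,2]>.02)&(X[:,2]<.07)
        s={'bare':H[:,1]<60,'yellow':(H[:,0]>18)&(H[:,0]<35)&(H[:,1]>150),'red':((H[:,0]<6)|(H[:,0]>170))&(H[:,1]>150),'brown':(H[:,1]>100)}[k]
        X=X[ok&s]
        f=lambda q:np.linalg.norm(X-q,axis=1)-.025
        r=least_squares(f,X.mean(0)-[0,0,.015],loss='soft_l1',f_scale=.002)
        print(n,k,len(X),r.x,'rms',np.sqrt(np.mean(f(r.x)**2)))
E
```

```text
side table z 0.00047845412089296606
side bare 317 [0.6684 0.0852 0.0288] rms 0.008427631491081958
side yellow 285 [0.6735 0.0023 0.0279] rms 0.0018853500702459907
side red 303 [ 0.6674 -0.0814  0.0279] rms 0.0012042127082411334
side brown 390 [ 0.652  -0.2169  0.025 ] rms 0.001097636241577695
top table z 0.0004902726608780125
top bare 288 [0.667  0.0852 0.0278] rms 0.0013196439632600506
top yellow 257 [0.6731 0.0036 0.0277] rms 0.0012257522277710374
top red 227 [ 0.6672 -0.0805  0.0278] rms 0.0012874972068332713
top brown 255 [ 0.6517 -0.2162  0.0247] rms 0.0013028385050501015
```

```bash
python3 - <<'E'
from geo import *
for n,(a,b,c,d) in {'side':(290,290,440,400),'top':(420,160,500,270)}.items():
    p=np.load(f'{n}0p.npy')[b:d,a:c]; s=5
    if n=='top': s=6
    cv2.imwrite(f'pics/crop_{n}.png',cv2.resize(p[:,:,::-1],None,fx=s,fy=s,interpolation=cv2.INTER_CUBIC)[:600,:800])
E
```

```text
(no output)
```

View pics/crop_side.png

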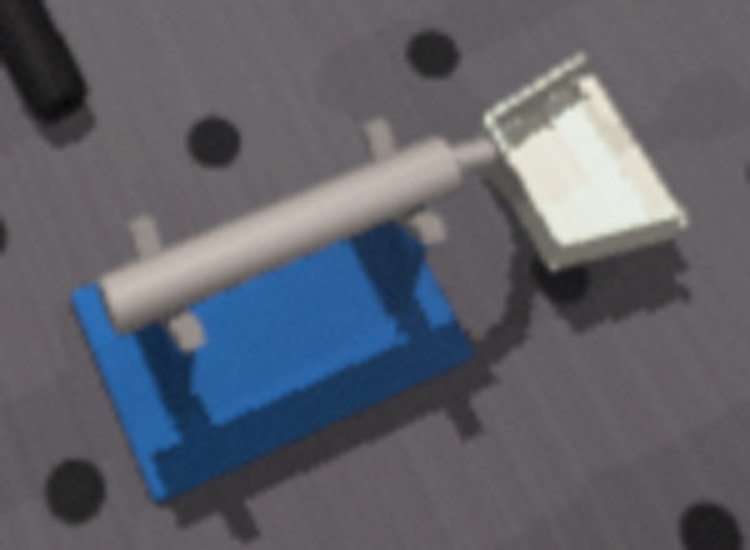

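View pics/crop_top.png

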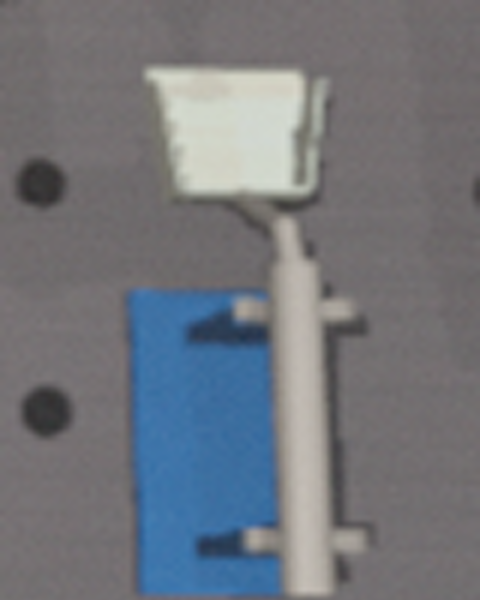

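```bash
python3 - <<'E'
from geo import *
from scipy.optimize import least_squares
C=[];L=[]
for n in('side','top'):
    p,W=load(n)
    ok=np.isfinite(W).all(-1)
    C.append(np.c_[W[ok],p[ok]]); L+= [n]*ok.sum()
A=np.concatenate(C);L=np.array(L);X=A[:,:3];col=A[:,3:]
# tray: extents of walls
def box(x0,x1,y0,y1,z0,z1): return (X[:,0]>x0)&(X[:,0]<x1)&(X[:,1]>y0)&(X[:,1]<y1)&(X[:,2]>z0)&(X[:,2]<z1)
for n in('side','top'):
    # far-wall rim
    m=box(.66,.75,-.12,.12,.036,.045)&(L==n); 
    if m.sum()>5:
        q=X[m]; q=q[q[:,0]>.685]; print(n,'far rim', len(q), q[:,0].min(),q[:,0].max(), 'fit',np.polyfit(q[:,1],q[:,0],1),q[:,2].mean())
    m=box(.48,.7,.11,.17,.025,.033)&(L==n); q=X[m]; print(n,'left rim',len(q),np.polyfit(q[:,0],q[:,1],1),np.percentile(q[:,1],[2,98]))
    m=box(.48,.66,-.17,-.11,.025,.033)&(L==n); q=X[m]; print(n,'right rim',len(q),np.polyfit(q[:,0],q[:,1],1),np.percentile(q[:,1],[2,98]))
    m=box(.48,.56,-.12,.12,.008,.013)&(L==n); q=X[m]; print(n,'near rim',len(q),np.polyfit(q[:,1],q[:,0],1),np.percentile(q[:,0],[2,50,98]))
    m=box(.55,.62,-.1,.1,-.01,.02)&(L==n); print(n,'floor z',np.median(X[m][:,2]))
    # nests
    for nm,(cx,cy) in {'r':(.0,0)}.items(): pass
for n,pr in (('top',{'red':(191,173),'yellow':(195,212)}),('side',{'red':(286,118),'yellow':(255,130)})):
    p,W=load(n)
    for k,(u,v) in pr.items():
        q=W[v-25:v+25,u-25:u+25].reshape(-1,3); q=q[np.isfinite(q[:,0])]
        q=q[(q[:,2]>.0625)&(q[:,2]<.070)]
        f=lambda c:np.hypot(q[:,0]-c[0],q[:,1]-c[1])-c[2]
        r=least_squares(f,[*q[:,:2].mean(0),.04],loss='soft_l1',f_scale=.002)
        print(n,k,'nest',len(q),r.x,q[:,2].max(),np.sqrt(np.mean(f(r.x)**2)))
    r=W[...,2]
E
```

```text
side far rim 194 0.6853774476132608 0.7105478206392594 fit [0.0283 0.7038] 0.039450454036224165
side left rim 132 [-0.0212  0.1521] [0.1352 0.1434]
side right rim 144 [-0.0281 -0.1193] [-0.1393 -0.1326]
side near rim 136 [0.0251 0.5394] [0.5348 0.5391 0.5431]
side floor z 0.003112271188893187
top far rim 210 0.6857682218448855 0.7105114809466068 fit [0.025  0.7032] 0.03960218901979966
top left rim 110 [-0.0259  0.1571] [0.1376 0.1444]
top right rim 80 [-0.0122 -0.1265] [-0.1354 -0.1318]
top near rim 135 [0.0234 0.5393] [0.5356 0.5389 0.5433]
top floor z 0.0030041410035057357
top red nest 216 [0.5685 0.3507 0.0394] 0.06993868642970953 0.008649790120500564
top yellow nest 221 [0.4719 0.3338 0.0392] 0.06993868642970953 0.007550431232108332
side red nest 140 [0.5644 0.3482 0.0424] 0.06851475134032455 0.017323554796891082
side yellow nest 148 [0.474  0.332  0.0401] 0.06929154599940882 0.018866462565423837
```

The close crops confirm the choice: steel handle and white pocket lying in the blue cradle, pocket pointing away from the robot (+x). Next I'll measure the spoon, cradle and nests.

```bash
python3 - <<'E'
from geo import *
from scipy.optimize import least_squares
for n in('side','top'):
    p,W=load(n); hsv=cv2.cvtColor(p,cv2.COLOR_RGB2HSV)
    ok=np.isfinite(W).all(-1)&(W[...,0]>.30)&(W[...,0]<.65)&(W[...,1]<-.22)&(W[...,1]>-.48)
    X=W[ok];H=hsv[ok]
    # handle: z between .088 and .105
    h=X[(X[:,2]>.097)&(X[:,2]<.105)]
    # fit cylinder r=10, axis level
    def f(q,h=None):
        a,b,z=q[:3]; th=np.arctan(b)
        dy=(h[:,1]-(a+b*(h[:,0]-.42)))*np.cos(th)
        return np.hypot(dy,h[:,2]-z)-.010
    r=least_squares(f,[h[:,1].mean(),0,.09],loss='soft_l1',f_scale=.001,kwargs=dict(h=h))
    print(n,len(h),'axis y@x=.42',r.x,'x range',np.percentile(h[:,0],[0,2,98,100]))
    # base blue top z 8mm
    b=(H[:,0]>95)&(H[:,0]<125)&(H[:,1]>120)&(abs(X[:,2]-.008)<.004)
    B=X[b]; print(n,'base',len(B),np.percentile(B[:,0],[0,1,99,100]),np.percentile(B[:,1],[0,1,99,100]))
    rect=cv2.minAreaRect((B[:,:2]*1000).astype(np.float32)); print(rect)
    # tips of V arms near z .092-.097 away from the handle
    y=X[:,1]-(r.x[0]+r.x[1]*(X[:,0]-.42))
    v=X[(abs(y)>.012)&(abs(y)<.03)&(X[:,2]>.08)&(X[:,2]<.1)&(X[:,0]<.5)]
    yy=v[:,1]-(r.x[0]+r.x[1]*(v[:,0]-.42))
    for lo,hi in((.3,.42),(.42,.55)):
        m=(v[:,0]>lo)&(v[:,0]<hi); print('  post',m.sum(),np.percentile(v[m,0],[2,50,98]),'side + / -',yy[m&(yy>0)].max(initial=0),yy[m&(yy<0)].min(initial=0))
    k=X[(H[:,1]<80)&(X[:,0]>.49)&(X[:,2]>.012)&(X[:,2]<.06)]
    print(n,'pocket',len(k),k.min(0),k.max(0))
E
```

```text
side 655 axis y@x=.42 [-0.3222 -0.3996  0.0934] x range [0.3715 0.3745 0.6473 0.6495]
side base 1954 [0.3725 0.3735 0.4998 0.5019] [-0.3655 -0.365  -0.2936 -0.2858]
((437.2090148925781, -325.63592529296875), (129.44129943847656, 79.7625503540039), 0.030121827498078346)
  post 236 [0.3711 0.389  0.4156] side + / - 0.0 -0.029767323350822328
  post 187 [0.4423 0.4804 0.4988] side + / - 0.029894805373906153 -0.012483297720346898
side pocket 989 [ 0.5237 -0.3593  0.0137] [ 0.6487 -0.2203  0.0595]
top 332 axis y@x=.42 [-0.3208 -0.2717  0.092 ] x range [0.3719 0.3743 0.6463 0.6497]
top base 971 [0.3728 0.3733 0.4982 0.499 ] [-0.3435 -0.3422 -0.2857 -0.2844]
((435.8143310546875, -313.7038879394531), (58.87596130371094, 126.61322021484375), 89.39582824707031)
  post 58 [0.3721 0.3909 0.4132] side + / - 0.01310768617696717 -0.02982155153554844
  post 112 [0.4464 0.4785 0.4995] side + / - 0.02874620590539345 0.0
top pocket 578 [ 0.5234 -0.3564  0.0174] [ 0.5959 -0.2883  0.059 ]
```

```bash
python3 - <<'E'
from geo import *
from scipy.optimize import least_squares
for n,pr in (('top',{'red':(.568,.35),'yellow':(.472,.334)}),('side',{'red':(.568,.35),'yellow':(.472,.334)})):
    p,W=load(n); hsv=cv2.cvtColor(p,cv2.COLOR_RGB2HSV)
    for k,(x,y) in pr.items():
        c=((hsv[...,0]<8)|(hsv[...,0]>172)) if k=='red' else (hsv[...,0]>17)&(hsv[...,0]<36)
        ok=np.isfinite(W).all(-1)&(np.hypot(W[...,0]-x,W[...,1]-y)<.055)&c&(hsv[...,1]>130)
        q=W[ok]; q=q[(q[:,2]>.063)&(q[:,2]<.0685)]
        f=lambda c:np.hypot(q[:,0]-c[0],q[:,1]-c[1])-c[2]
        r=least_squares(f,[x,y,.04],loss='soft_l1',f_scale=.001)
        print(n,k,len(q),r.x,'med res',np.median(abs(f(r.x))),'z',np.percentile(q[:,2],95))
    # spray & clamp & square positions
    for nm,(x0,x1,y0,y1,z0) in {'spray':(.6,.9,.15,.35,.14),'clamp':(.65,.95,-.5,-.15,.17)}.items():
        m=np.isfinite(W).all(-1)&(W[...,0]>x0)&(W[...,0]<x1)&(W[...,1]>y0)&(W[...,1]<y1)&(W[...,2]>z0)
        q=W[m]; print(n,nm,len(q),q.min(0) if len(q) else '',q.max(0) if len(q) else '')
from bench import manip
print(manip.current_tcp_rot(),manip.current_qpos(),manip.current_ee_pos(),manip.current_time())
# IK probes
def R(yaw,pitch,flip=1):
    from scipy.spatial.transform import Rotation as Ro
    S=Ro.from_euler('ZY',[yaw,pitch]).as_matrix()  # pitch>0 nose down
    sx,sy,sz=S.T
    return np.c_[-sz,flip*sy,flip*sx]
for nm,pos,yaw,pit in [('cradle',(.42,-.36,.071),0,0),('cradleup',(.42,-.36,.2),0,0),('tray',(.545,-.08,.054),0,0),('trayup',(.5,-.08,.2),0,-.1),('nest',(.46,.24,.2),.7,0),('nestdump',(.46,.24,.15),.7,.5)]:
    for fl in(1,-1): print(nm,fl,manip.inverse_kinematics(np.array(pos),R(yaw,pit,fl)))
E
```

```text
top red 145 [0.5694 0.3508 0.0385] med res 0.001058318705684548 z 0.06764494702952262
top yellow 159 [0.4711 0.3333 0.0387] med res 0.001024164994277571 z 0.06779079220214872
top spray 512 [0.7118 0.2423 0.1401] [0.7698 0.2991 0.1593]
top clamp 801 [ 0.7435 -0.312   0.1701] [ 0.8106 -0.2125  0.2207]
side red 88 [0.5698 0.349  0.0393] med res 0.0011933973119866992 z 0.06718730145351375
side yellow 109 [0.4715 0.3316 0.0391] med res 0.001236641394454771 z 0.06739389777381831
side spray 280 [0.7126 0.2411 0.1401] [0.7696 0.2974 0.1579]
side clamp 1213 [ 0.7428 -0.3157  0.1701] [ 0.8112 -0.2169  0.2202]
[[-0.0005  0.3929  0.9196]
 [-0.0009  0.9196 -0.3929]
 [-1.     -0.001  -0.0001]] [ 1.0824  0.3512  1.6524 -0.      1.1391 -0.0846] [0.2159 0.5055 0.2308] 0.1
cradle 1 [-0.7928  0.5717  1.7643 -0.      0.8056 -2.3636]
cradle -1 [-0.7928  0.5717  1.7643 -0.      0.8056  0.778 ]
cradleup 1 [-0.7928  0.3909  1.6764 -0.      1.0743 -2.3636]
cradleup -1 [-0.7928  0.3909  1.6764 -0.      1.0743  0.778 ]
tray 1 [-0.2303  0.5965  1.7763 -0.      0.7688 -1.8011]
tray -1 [-0.2303  0.5965  1.7763 -0.      0.7688  1.3405]
trayup 1 [-0.2643  0.2647  1.8616  0.0328  0.919  -1.8538]
trayup -1 [-0.2643  0.2647  1.8616  0.0328  0.919   1.2878]
nest 1 [ 0.3911  0.3309  1.7649 -0.      1.0458 -1.8797]
nest -1 [ 0.3911  0.3309  1.7649 -0.      1.0458  1.2619]
nestdump 1 [ 0.4515  0.6423  1.4867 -0.1185  1.5001 -1.7815]
nestdump -1 [ 0.4515  0.6423  1.4867 -0.1185  1.5001  1.3601]
```

```bash
python3 - <<'E'
from geo import *
from scipy.optimize import least_squares
for n in('side','top'):
    p,W=load(n)
    ok=np.isfinite(W).all(-1)&(W[...,0]>.34)&(W[...,0]<.51)&(abs(W[...,1]+.325)<.04)
    X=W[ok]
    h=X[(X[:,2]>.0965)&(X[:,2]<.105)]
    def f(q):
        a,b,z=q
        dy=(h[:,1]-(a+b*(h[:,0]-.436)))
        return np.hypot(dy,h[:,2]-z)-.010
    r=least_squares(f,[h[:,1].mean(),0,.09],loss='soft_l1',f_scale=.001)
    print(n,len(h),'axis y@x=.436',r.x,'x range',np.percentile(h[:,0],[0,1,5,95,99,100]))
    h=X[(X[:,2]>.091)]; print(np.sort(h[:,0])[[0,1,2,5,-6,-3,-1]])
    y=X[:,1]-r.x[0]-r.x[1]*(X[:,0]-.436)
    for lo,hi in((.37,.41),(.46,.5)):
      for s in(1,-1):
        m=(X[:,0]>lo)&(X[:,0]<hi)&(s*y>.013)&(X[:,2]>.078)&(X[:,2]<.099)
        if m.sum(): print('  arm',lo,s,m.sum(),'x',np.percentile(X[m,0],[0,5,50,95,100]),'y ext',(s*y[m]).max(), 'ztop',X[m,2].max())
    ok=np.isfinite(W).all(-1)&(W[...,0]>.51)&(W[...,0]<.61)&(abs(W[...,1]+.325)<.05)&(W[...,2]>.013)
    q=W[ok]; print('pocket',q.min(0),q.max(0)); t=q[q[:,2]>.036]; print(' wall tops',t.min(0),t.max(0))
E
```

```text
side 640 axis y@x=.436 [-0.3253  0.0036  0.0899] x range [0.371  0.3723 0.3771 0.4933 0.4995 0.5007]
[0.371  0.371  0.3711 0.3715 0.5055 0.5078 0.5088]
  arm 0.37 1 36 x [0.3882 0.3883 0.3919 0.396  0.3962] y ext 0.02342831645644346 ztop 0.09547439940926285
  arm 0.37 -1 33 x [0.3882 0.3885 0.392  0.396  0.3964] y ext 0.023055210363465337 ztop 0.09630308521598455
  arm 0.46 1 35 x [0.478  0.4781 0.4819 0.4859 0.4866] y ext 0.02374977529987789 ztop 0.09687053132688246
  arm 0.46 -1 33 x [0.4776 0.4782 0.4816 0.4858 0.4869] y ext 0.022843099413290567 ztop 0.09545201308258472
pocket [ 0.51   -0.3593  0.0185] [ 0.5967 -0.2903  0.0919]
 wall tops [ 0.51   -0.3592  0.036 ] [ 0.5881 -0.2903  0.0919]
top 334 axis y@x=.436 [-0.3235  0.0016  0.09  ] x range [0.3719 0.3721 0.3766 0.4946 0.4993 0.4997]
[0.3719 0.3719 0.3719 0.372  0.5027 0.5031 0.508 ]
  arm 0.37 1 15 x [0.3879 0.3879 0.3922 0.3946 0.3947] y ext 0.022851080577490385 ztop 0.09611559238328642
  arm 0.37 -1 24 x [0.3885 0.3885 0.392  0.3955 0.3956] y ext 0.023942690654222873 ztop 0.09525673860379145
  arm 0.46 1 14 x [0.4781 0.4784 0.4811 0.4859 0.4863] y ext 0.021802903564131566 ztop 0.09545318448201084
  arm 0.46 -1 18 x [0.4776 0.4779 0.4817 0.4843 0.4849] y ext 0.024523734199018436 ztop 0.09783438038497462
pocket [ 0.5105 -0.3564  0.0174] [ 0.5959 -0.2883  0.0904]
 wall tops [ 0.5105 -0.3564  0.0363] [ 0.5869 -0.2883  0.0904]
```

```bash
cat > arm.py <<'E'
from bench import manip
from geo import *
from scipy.spatial.transform import Rotation as Ro
CR=np.array([.4365,-.3245,.090]); CY=.002
TRAY=np.array([.6215,.002,.003]); TY=-.025
RED=np.array([.5696,.350,.047]); YEL=np.array([.4713,.3325,.047])
def S(yaw,pitch): return Ro.from_euler('ZY',[yaw,pitch]).as_matrix()   # pitch>0 nose down
def Rt(yaw,pitch):
    x,y,z=S(yaw,pitch).T; return np.c_[-z,-y,-x]
def pose(grip,yaw,pitch=0.):
    R=Rt(yaw,pitch); return np.asarray(grip,float)+.019*R[:,0],R
def ml(grip,yaw,pitch=0.,v=.15): manip.move_l(*pose(grip,yaw,pitch),max_speed=v)
def mp(grip,yaw,pitch=0.): manip.move_ptp(*pose(grip,yaw,pitch))
def grip_now():
    R=manip.current_tcp_rot(); return manip.current_ee_pos()-.019*R[:,0]
def snap(tag):
    for n in('side','top'):
        p,d=manip.grab_frame(n); cv2.imwrite(f'pics/{n}{tag}.png',p[:,:,::-1]); np.save(f'{n}{tag}.npy',d); np.save(f'{n}{tag}p.npy',p)
def st(s=''): print(s,'t',round(manip.current_time(),2),'grip',grip_now(),'F',manip.current_force(),'M',manip.current_ft_torque(),'w',round(manip.current_grip_width(),3))
E
python3 - <<'E'
from arm import *
mp(CR+[0,0,.10],CY); st('above')
ml(CR+[-.0005,0,.001],CY,v=.12); st('down')
snap('1')
E
```

```text
above t 3.12 grip [ 0.4369 -0.324   0.19  ] F [-0.6879 -0.1095 -0.6235] M [-0.0295 -0.0306 -0.0209] w 0.999
down t 4.09 grip [ 0.4364 -0.3247  0.0916] F [-0.4135  0.2171 -0.3502] M [-0.0153 -0.007  -0.0558] w 1.0
```

```bash
python3 - <<'E'
from geo import *
im=[]
for n,(a,b,c,d) in {'side':(290,250,450,400),'top':(410,150,570,300)}.items():
    p=np.load(f'{n}1p.npy')[b:d,a:c]; im.append(cv2.resize(p[:,:,::-1],(400,375),interpolation=cv2.INTER_CUBIC))
cv2.imwrite('pics/c1.png',np.hstack(im))
E
```

```text
(no output)
```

View pics/c1.png

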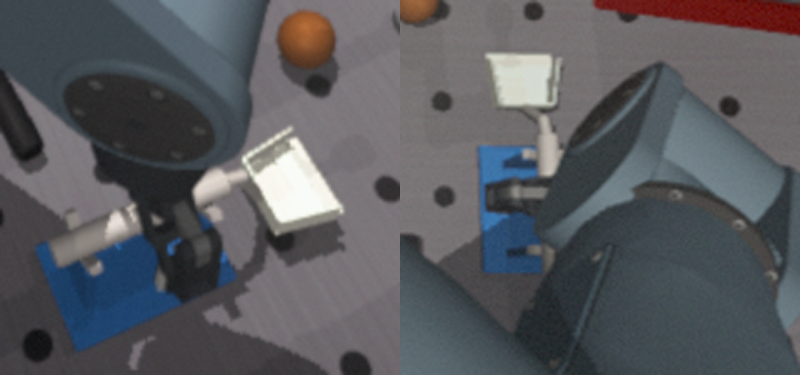

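The fingers straddle the handle between the posts (side crop around (180,230)). I'll close and lift.

```bash
python3 - <<'E'
from arm import *
st('a')
manip.set_gripper(0.0,100); st('closed')
g=grip_now()
ml(g+[0,0,.10],CY,v=.12); st('lift')
snap('2')
for n,(a,b,c,d) in {'side':(290,200,450,350),'top':(410,130,570,280)}.items():
    p=np.load(f'{n}2p.npy')[b:d,a:c]; cv2.imwrite(f'pics/c2{n}.png',cv2.resize(p[:,:,::-1],(400,375),interpolation=cv2.INTER_CUBIC))
cv2.imwrite('pics/c2.png',np.hstack([cv2.imread('pics/c2side.png'),cv2.imread('pics/c2top.png')]))
for n in('side','top'):
    p,W=load(n,'2')
    q=W[np.isfinite(W).all(-1)&(W[...,0]>.53)&(W[...,0]<.61)&(abs(W[...,1]+.325)<.06)&(W[...,2]>.09)&(W[...,2]<.18)]
    print(n,len(q),q.min(0),q.max(0))
    # pocket floor plane
    fl=q[(q[:,0]>.55)&(q[:,0]<.575)&(abs(q[:,1]+.325)<.02)]
    print('  floor z vs x', np.polyfit(fl[:,0]-.5665,fl[:,2],1), len(fl))
E
```

```text
a t 4.19 grip [ 0.4363 -0.3248  0.0918] F [ 0.3876 -1.0568 -0.2767] M [ 0.0259  0.0648 -0.0128] w 1.001
closed t 4.83 grip [ 0.4364 -0.3255  0.0915] F [-1.4898 -4.3382  2.195 ] M [-0.8027  0.1014 -0.0212] w 0.208
lift t 5.82 grip [ 0.436  -0.3251  0.1907] F [-0.1071 -0.0702 -4.6053] M [-0.0044  0.0601 -0.0547] w 0.2
side 1127 [ 0.5303 -0.3591  0.1171] [ 0.5966 -0.2902  0.155 ]
  floor z vs x [0.0127 0.1206] 297
top 723 [ 0.5302 -0.3583  0.1156] [ 0.5945 -0.2883  0.1569]
  floor z vs x [0.0181 0.12  ] 184
```

View pics/c2.png

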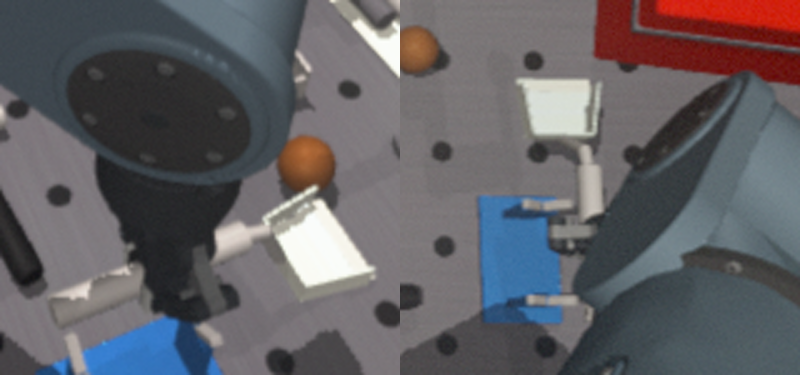

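The spoon is held level, with the handle about 1.5 mm lower in the pads. The tip is at x≈0.596, as predicted. Red comes first: I'll go behind it and lower the spoon to floor contact.

```bash
cat >> arm.py <<'E'
BALL={'red':np.array([.6673,-.081,.028]),'yellow':np.array([.6733,.003,.028])}
u=np.array([np.cos(TY),np.sin(TY),0])
def along(b,d,z): # grip position d behind ball centre along the tray axis
    g=BALL[b]+u*d; g[2]=z; return g
def lower(b,d,pit,z0=.082,zmin=.070):
    ml(along(b,d,z0),TY,pit,v=.12); manip.dwell(.15)
    f0=manip.current_force()[2]; z=z0
    while z>zmin:
        z-=.0015; ml(along(b,d,z),TY,pit,v=.03); f=manip.current_force()[2]
        if f-f0>2.5: break
    st(f'lowered z {z:.4f} f0 {f0:.2f}'); return z
E
python3 - <<'E'
from arm import *
pit=.025
mp(along('red',-.21,.17),TY,pit); st('over')
z=lower('red',-.21,pit)
snap('3')
E
```

```text
over t 6.91 grip [ 0.4578 -0.0766  0.1702] F [-0.9408 -0.1355 -2.3793] M [-0.0226  0.      0.0067] w 0.2
lowered z 0.0730 f0 -2.82 t 9.44 grip [ 0.4575 -0.0758  0.0731] F [-0.6055 -0.0594  2.2641] M [ 0.0948 -0.4322  0.0073] w 0.203
```

```bash
cat > crop.py <<'E'
import sys,numpy as np,cv2
t=sys.argv[1]; a=[int(x) for x in sys.argv[2].split(',')]; b=[int(x) for x in sys.argv[3].split(',')]
im=[cv2.resize(np.load(f'{n}{t}p.npy')[y:y+150,x:x+160,::-1],(400,375),interpolation=cv2.INTER_CUBIC) for n,(x,y) in (('side',a),('top',b))]
cv2.imwrite(f'pics/c{t}.png',np.hstack(im))
E
python3 crop.py 3 290,130 270,100
```

```text
(no output)
```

View pics/c3.png

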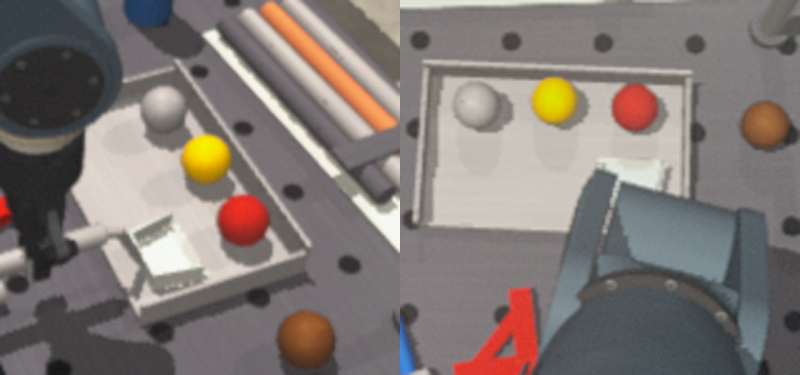

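The pocket lies flat on the tray floor, lined up behind red (top crop: pocket ~632, ball 635). I'll push slowly.

```bash
python3 - <<'E'
from arm import *
pit=.025; z=.073
for d in (-.17,-.15,-.14,-.135,-.1315):
    ml(along('red',d,z),TY,pit,v=.05); st(d)
snap('4')
E
python3 crop.py 4 290,130 270,100
```

```text
-0.17 t 10.49 grip [ 0.4975 -0.0768  0.073 ] F [ 1.2614 -0.0688  1.6188] M [ 0.0369 -0.6827 -0.0689] w 0.2
-0.15 t 11.04 grip [ 0.5179 -0.0773  0.073 ] F [1.0309 0.4161 1.0616] M [ 0.1218 -0.7304 -0.0129] w 0.204
-0.14 t 11.39 grip [ 0.5279 -0.0775  0.073 ] F [1.3431 0.2711 1.3383] M [ 0.0771 -0.7665 -0.0226] w 0.204
-0.135 t 11.64 grip [ 0.5327 -0.0776  0.073 ] F [0.726  0.1974 1.4842] M [ 0.0832 -0.7704  0.0231] w 0.206
-0.1315 t 11.89 grip [ 0.5361 -0.0777  0.073 ] F [0.6561 0.8388 0.8067] M [ 0.1832 -0.6619 -0.0021] w 0.203
```

View pics/c4.png

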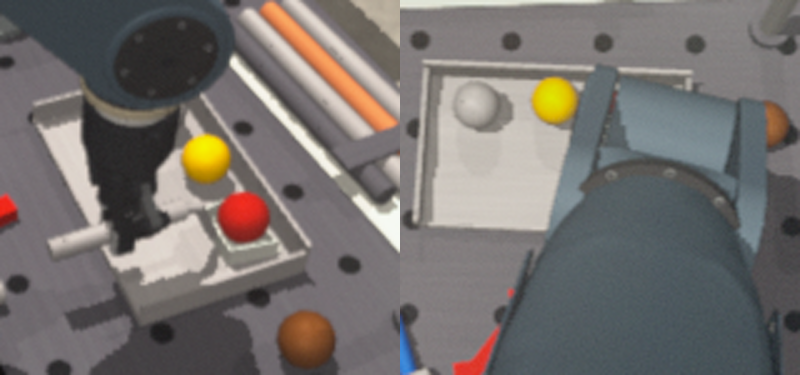

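```bash
cat >> arm.py <<'E'
from scipy.optimize import least_squares
def fitball(n,tag,col,near,rad=.06):
    p,W=load(n,tag); h=cv2.cvtColor(p,cv2.COLOR_RGB2HSV)
    c=((h[...,0]<6)|(h[...,0]>170)) if col=='red' else (h[...,0]>18)&(h[...,0]<35)
    m=np.isfinite(W).all(-1)&c&(h[...,1]>140); X=W[m]; X=X[np.linalg.norm(X-near,axis=1)<rad]
    if len(X)<40: return None
    f=lambda q:np.linalg.norm(X-q,axis=1)-.025
    r=least_squares(f,X.mean(0)-[0,0,.015],loss='soft_l1',f_scale=.002); return r.x,len(X),np.sqrt(np.mean(f(r.x)**2))
E
python3 - <<'E'
from arm import *
print(fitball('side','4','red',[.669,-.081,.03]))
ml(along('red',-.129,.073),TY,.025,v=.04); st()
snap('5'); print(fitball('side','5','red',[.669,-.081,.03]))
E
```

```text
(array([ 0.6681, -0.0803,  0.0303]), 317, np.float64(0.0029827138070332992))
 t 12.24 grip [ 0.5384 -0.0778  0.073 ] F [-0.2656  0.7929  0.5312] M [ 0.1043 -0.4411  0.0712] w 0.203
(array([ 0.6706, -0.0797,  0.0304]), 312, np.float64(0.0030303762898489846))
```

The ball sits in the pocket (z 0.030, 132 mm ahead of the grip). I'll tilt nose-up while backing off the wall, then lift.

```bash
python3 - <<'E'
from arm import *
ml(along('red',-.144,.090),TY,-.09,v=.05); st('tilt')
ml(along('red',-.18,.21),TY,-.09,v=.10); st('up')
snap('6'); g=grip_now()
print(fitball('side','6','red',g+[.133,0,-.03]),fitball('top','6','red',g+[.133,0,-.03]))
E
python3 crop.py 6 290,110 270,80
```

```text
tilt t 12.92 grip [ 0.5231 -0.0774  0.0897] F [-0.0458  0.3631 -4.1291] M [-0.0111 -0.0512  0.0123] w 0.2
up t 14.32 grip [ 0.4872 -0.0764  0.2094] F [ 2.193  -0.1639 -5.5984] M [-0.0091  0.36    0.0169] w 0.201
(array([ 0.6197, -0.0744,  0.1742]), 403, np.float64(0.0009328473594580154)) (array([ 0.619 , -0.0732,  0.1741]), 233, np.float64(0.0010932690320344747))
```

View pics/c6.png

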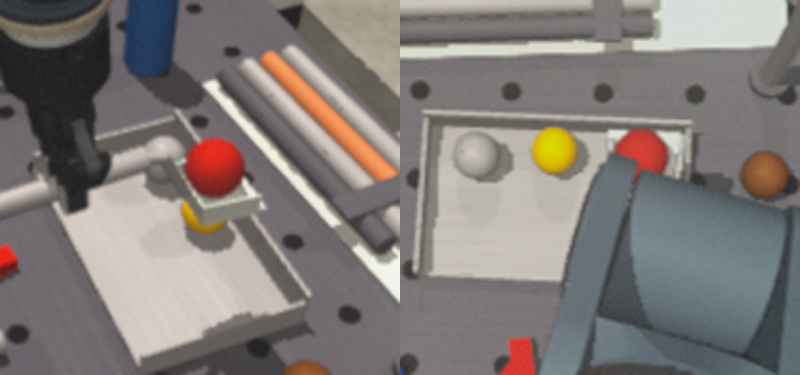

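Red is lifted in the spoon. I'll carry it slowly to the red nest and check the spoon's actual position before tipping.

```bash
cat >> arm.py <<'E'
def gtip(T,yaw,pitch): return np.asarray(T)-S(yaw,pitch)@np.array([.16,0,-.0715])
E
python3 - <<'E'
from arm import *
yaw=.55; h=np.array([np.cos(yaw),np.sin(yaw),0]); T=RED-.022*h; T[2]=.078
for p in (-.08,.2,.4,.55): print(p, gtip(T,yaw,p), manip.inverse_kinematics(*pose(gtip(T,yaw,p),yaw,p)))
ml(gtip(T+[0,0,.07]-.03*h,yaw,-.09),yaw,-.09,v=.13); st('carried')
ml(gtip(T+[0,0,.02],yaw,-.07),yaw,-.07,v=.08); st('near')
snap('7'); g=grip_now(); e=g+.133*h+[0,0,-.033]
for n in('side','top'):
    r=fitball(n,'7','red',e,.045); print(n,r, r and (r[0]-g)@h, r and r[0][2]-g[2])
E
python3 crop.py 7 200,60 130,100
```

```text
-0.08 [0.41   0.2522 0.1365] [0.4505 0.3611 1.9761 0.012  0.7248 1.4627]
0.2 [0.4293 0.264  0.1799] [ 0.467   0.4453  1.7162 -0.0178  1.1795  1.4962]
0.4 [0.4489 0.276  0.2062] [ 0.4763  0.5481  1.5128 -0.0288  1.4798  1.5055]
0.55 [0.4664 0.2867 0.2226] [ 0.4821  0.6422  1.3513 -0.0357  1.697   1.5084]
carried t 17.11 grip [0.384  0.2359 0.2048] F [-0.1963 -0.3467 -3.5299] M [-0.3762  0.5079 -0.034 ] w 0.198
near t 17.96 grip [0.4105 0.2524 0.1584] F [ 0.6942  0.9537 -4.3485] M [-0.0489  0.0953  0.0238] w 0.201
side (array([0.52  , 0.3265, 0.1204]), 216, np.float64(0.001414124158566876)) 0.13202466684150285 -0.03822136915859038
top (array([0.5194, 0.3272, 0.1206]), 220, np.float64(0.0011294465306961184)) 0.13189808028596892 -0.03797731480820975
```

View pics/c7.png

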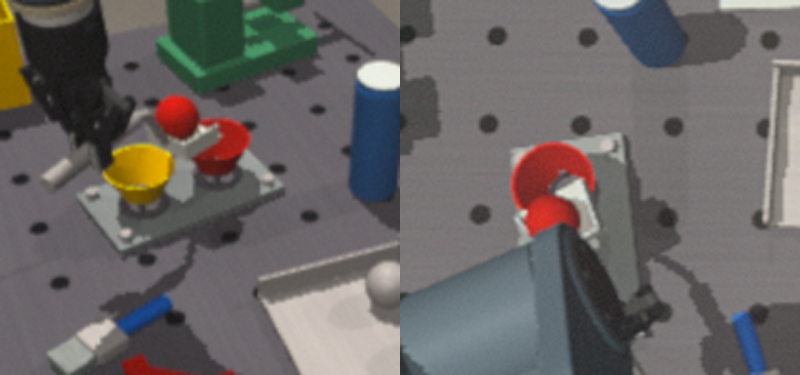

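```bash
cat >> arm.py <<'E'
def seat_check(tag,col,seat):
    for n in('side','top'):
        r=fitball(n,tag,col,seat,.09 if False else .05); print(n,col,r, r and r[0]-seat)
E
python3 - <<'E'
from arm import *
yaw=.55; h=np.array([np.cos(yaw),np.sin(yaw),0]); nn=np.array([-np.sin(yaw),np.cos(yaw),0]); T=RED-.022*h-.004*nn; T[2]=.078
ml(gtip(T+[0,0,.004],yaw,.12),yaw,.12,v=.08); st('p.12')
ml(gtip(T,yaw,.30),yaw,.30,v=.05); st('p.3')
snap('8')
ml(gtip(T,yaw,.45),yaw,.45,v=.04); st('p.45')
ml(gtip(T,yaw,.53),yaw,.53,v=.04); st('p.53'); manip.dwell(.4)
snap('9')
seat_check('8','red',RED);seat_check('9','red',RED)
E
python3 crop.py 8 200,60 130,100;python3 crop.py 9 200,60 130,100; python3 -c "
import cv2,numpy as np
cv2.imwrite('pics/c89.png',np.vstack([cv2.imread('pics/c8.png')[:300],cv2.imread('pics/c9.png')[:300]]))"
```

```text
p.12 t 18.43 grip [0.4251 0.2567 0.1721] F [-0.8734 -0.224  -4.664 ] M [ 0.21   -0.3225 -0.0044] w 0.204
p.3 t 19.12 grip [0.4401 0.266  0.1933] F [-0.2699 -0.2052 -3.3588] M [ 0.1138 -0.2284 -0.0032] w 0.2
p.45 t 20.01 grip [0.4564 0.2759 0.2118] F [-0.4005  1.061  -3.4982] M [ 0.172  -0.3464  0.0151] w 0.2
p.53 t 20.49 grip [0.4659 0.2817 0.2203] F [ 0.1404  0.2294 -3.2864] M [ 0.2739 -0.3964 -0.0585] w 0.199
side red (array([0.5761, 0.3533, 0.0553]), 289, np.float64(0.011209816294354514)) [0.0065 0.0033 0.0083]
top red (array([0.5777, 0.3517, 0.0485]), 381, np.float64(0.006029146740313109)) [0.0081 0.0017 0.0015]
side red (array([0.5756, 0.3491, 0.0558]), 281, np.float64(0.010493925812338314)) [ 0.006  -0.0009  0.0088]
top red (array([0.5826, 0.3481, 0.0644]), 190, np.float64(0.005576148756580034)) [ 0.013  -0.0019  0.0174]
```

View pics/c89.png

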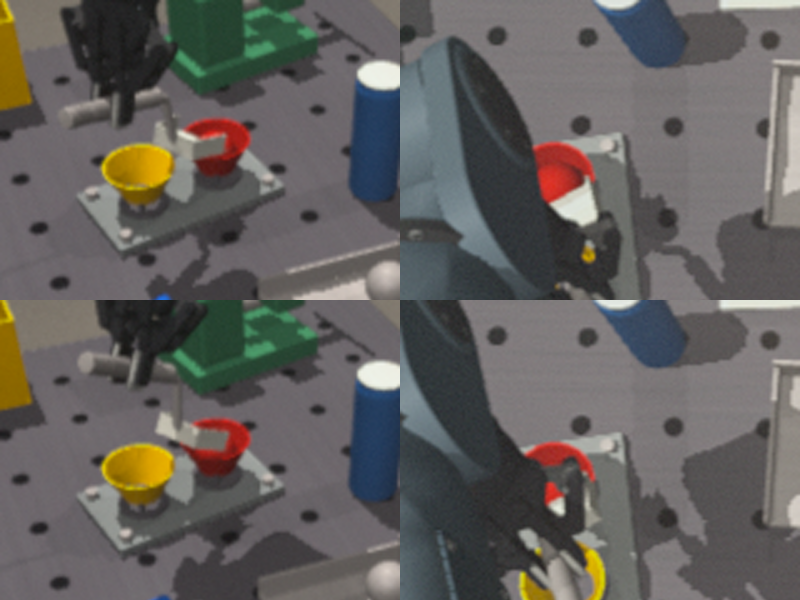

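At pitch 0.30 the ball had already rolled into the nest (top view (556,180)). I'll back off upward and check.

```bash
python3 - <<'E'
from arm import *
yaw=.55; h=np.array([np.cos(yaw),np.sin(yaw),0]); T=RED-.022*h; T[2]=.078
ml(gtip(T+[0,0,.05]-.02*h,yaw,.3),yaw,.3,v=.12)
mp(along('yellow',-.24,.19),TY,.025); st('over')
snap('10')
seat_check('10','red',RED)
for n in('side','top'):
    print(n,fitball(n,'10','yellow',BALL['yellow'],.04))
p,W=load('top','10'); q=W[np.isfinite(W).all(-1)&(W[...,0]>.53)&(W[...,0]<.6)&(abs(W[...,1])<.06)&(W[...,2]>.09)&(W[...,2]<.16)]; print(q.min(0),q.max(0))
for n in('side','top'):
    p,W=load(n,'10'); g=grip_now()
    q=W[np.isfinite(W).all(-1)&(W[...,0]>g[0]+.112)&(W[...,0]<g[0]+.14)&(abs(W[...,1]-g[1]+.003)<.02)&(W[...,2]>.09)&(W[...,2]<.14)]; print('floor',len(q),np.polyfit(q[:,0]-g[0]-.13,q[:,2]-g[2],1), 'roll',np.polyfit(q[:,1],q[:,2],1)[0])
E
python3 crop.py 10 240,60 170,100
```

```text
over t 22.57 grip [0.434  0.0096 0.19  ] F [-0.9166 -1.0835 -2.7361] M [-0.0531  0.0827  0.0372] w 0.198
side red (array([0.6216, 0.3436, 0.0496]), 57, np.float64(0.0077187816922614)) [ 0.052  -0.0064  0.0026]
top red (array([0.5717, 0.3544, 0.0491]), 822, np.float64(0.009414002516967536)) [0.0021 0.0044 0.0021]
side (array([0.6733, 0.0026, 0.0279]), 289, np.float64(0.0015901128092408131))
top (array([0.6731, 0.0035, 0.0281]), 258, np.float64(0.001275186470308489))
[ 0.5546 -0.0261  0.1116] [0.5921 0.0408 0.1379]
floor 111 [ 0.0132 -0.0731] roll -0.021625913052516505
floor 98 [ 0.1611 -0.0738] roll -0.011984997488895444
```

View pics/c10.png

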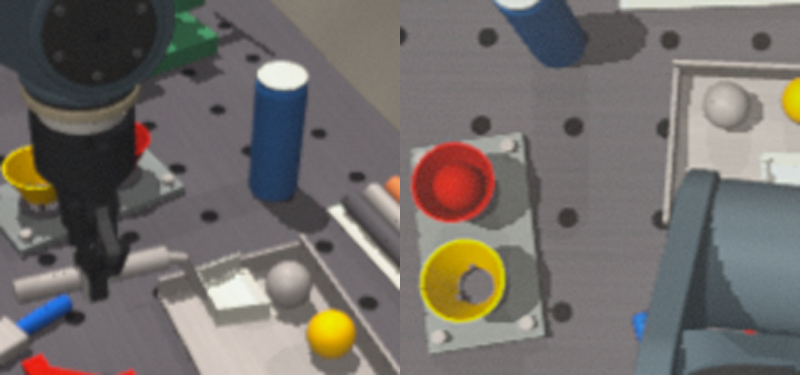

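Red sits centred in its nest (top crop (455,185)), and yellow hasn't moved. I'll do the same for yellow.

```bash
python3 - <<'E'
from arm import *
pit=.025
ml(along('yellow',-.215,.12),TY,pit,v=.15)
z=lower('yellow',-.215,pit,z0=.079)
for d in (-.17,-.15,-.14,-.1335):
    ml(along('yellow',d,z),TY,pit,v=.05); st(d)
snap('11'); r=fitball('side','11','yellow',[.672,.002,.03],.04); print(r); g=grip_now()
if r: print(r[0]-g)
E
python3 crop.py 11 290,110 250,80
```

```text
lowered z 0.0730 f0 -3.19 t 24.95 grip [0.4585 0.0084 0.0731] F [-1.6507 -0.1485  2.9685] M [ 0.0828 -0.3851  0.0232] w 0.202
-0.17 t 26.0 grip [0.5035 0.0072 0.073 ] F [ 1.8949 -0.5089  0.8039] M [ 0.0987 -0.7316  0.0176] w 0.203
-0.15 t 26.55 grip [0.5239 0.0067 0.073 ] F [ 0.905  -0.2657  2.0902] M [ 0.0666 -0.7407 -0.0283] w 0.206
-0.14 t 26.9 grip [0.5339 0.0065 0.073 ] F [1.4159 0.3975 1.0227] M [ 0.0726 -0.7469 -0.0702] w 0.199
-0.1335 t 27.18 grip [0.5404 0.0063 0.073 ] F [1.9088 0.5631 0.8354] M [ 0.0863 -0.7029 -0.0047] w 0.199
(array([0.6709, 0.0037, 0.0302]), 285, np.float64(0.0018721958084467131))
[ 0.1308 -0.0027 -0.0428]
```

View pics/c11.png

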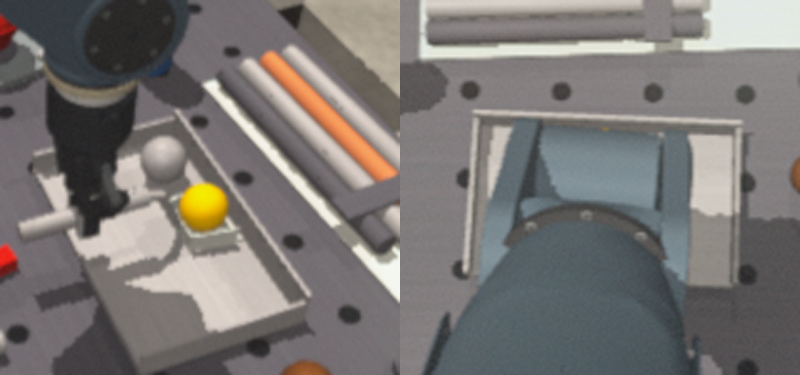

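```bash
python3 - <<'E'
from arm import *
yaw=.62; h=np.array([np.cos(yaw),np.sin(yaw),0]); T=YEL-.022*h; T[2]=.078
for p in (-.08,.2,.4): print(p, manip.inverse_kinematics(*pose(gtip(T,yaw,p),yaw,p)))
ml(along('yellow',-.149,.090),TY,-.09,v=.05); st('tilt')
ml(along('yellow',-.185,.21),TY,-.09,v=.10); st('up')
ml(gtip(T+[0,0,.07]-.03*h,yaw,-.09),yaw,-.09,v=.13); st('carried')
ml(gtip(T+[0,0,.02],yaw,-.07),yaw,-.07,v=.08); st('near')
snap('12'); g=grip_now(); e=g+.133*h+[0,0,-.033]; nn=np.array([-h[1],h[0],0])
for n in('side','top'):
    r=fitball(n,'12','yellow',e,.035); print(n,r, r and [(r[0]-g)@h,(r[0]-g)@nn,r[0][2]-g[2]])
E
python3 crop.py 12 200,60 130,130
```

```text
-0.08 [0.4852 0.2169 2.1932 0.0177 0.6523 1.4224]
0.2 [ 0.512   0.294   1.9482 -0.0241  1.0983  1.4759]
0.4 [ 0.5262  0.3934  1.7637 -0.0371  1.3831  1.4913]
tilt t 27.87 grip [0.5241 0.0067 0.0897] F [ 0.1768 -1.1295 -4.7189] M [-0.0263  0.2652 -0.0191] w 0.197
up t 29.27 grip [0.4882 0.0076 0.2094] F [ 0.4876 -0.0036 -4.2115] M [0.0354 0.2394 0.0484] w 0.2
carried t 31.56 grip [0.2943 0.2058 0.2048] F [ 0.1209  0.1589 -4.2686] M [-0.1779  0.1694  0.024 ] w 0.2
near t 32.41 grip [0.3194 0.224  0.1583] F [-1.4474  0.349  -4.6484] M [-0.181   0.2106  0.0078] w 0.197
side (array([0.4232, 0.306 , 0.121 ]), 258, np.float64(0.001349689019472423)) [np.float64(0.13206874877952085), np.float64(0.006362984271384629), np.float64(-0.03756484652835669)]
top (array([0.423 , 0.3066, 0.1209]), 364, np.float64(0.001129940866418072)) [np.float64(0.13224333804149654), np.float64(0.007007090326890043), np.float64(-0.037634898352534765)]
```

View pics/c12.png

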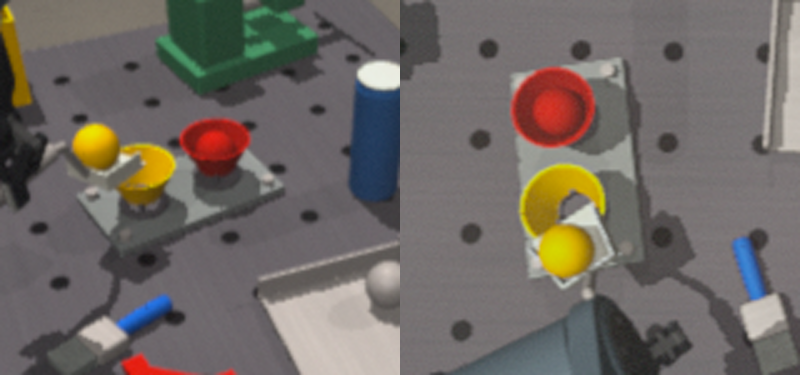

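Everything matches the first run, so I'll pour the same way.

```bash
python3 - <<'E'
from arm import *
yaw=.62; h=np.array([np.cos(yaw),np.sin(yaw),0]); nn=np.array([-h[1],h[0],0]); T=YEL-.022*h-.004*nn; T[2]=.078
ml(gtip(T+[0,0,.004],yaw,.12),yaw,.12,v=.08)
ml(gtip(T,yaw,.30),yaw,.30,v=.05); st('p.3')
ml(gtip(T,yaw,.42),yaw,.42,v=.04); st('p.42'); manip.dwell(.3)
ml(gtip(T+[0,0,.05]-.02*h,yaw,.25),yaw,.25,v=.12)
ml(gtip(T+[0,0,.10]-.10*h,yaw,0),yaw,0,v=.2); st('back')
snap('13')
E
python3 crop.py 13 200,60 130,130
```

```text
p.3 t 33.58 grip [0.3479 0.2396 0.1933] F [-0.6326  0.0532 -4.2025] M [ 0.1573 -0.1954  0.0067] w 0.2
p.42 t 34.23 grip [0.3602 0.2483 0.2083] F [-0.7579 -0.1348 -3.4857] M [ 0.2213 -0.3195 -0.0462] w 0.203
back t 35.71 grip [0.2447 0.1656 0.2496] F [-0.5785  0.2163 -3.5472] M [0.0011 0.0593 0.0231] w 0.199
```

View pics/c13.png

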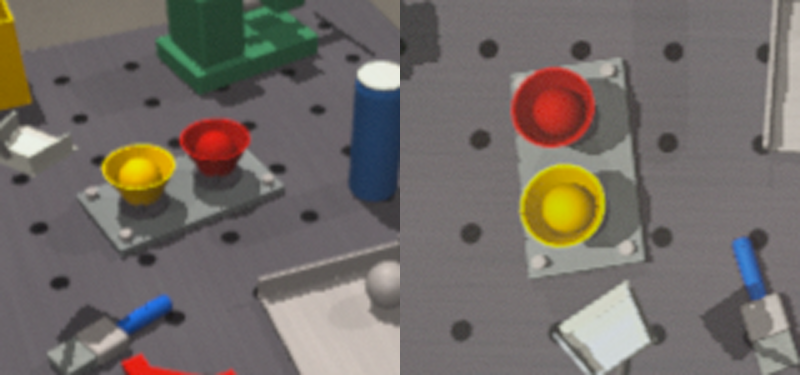

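Both balls sit in their nests (yellow (562,208), red (553,108)). Now I'll take the spoon back to the cradle and check its attitude above it.

```bash
python3 - <<'E'
from arm import *
mp(CR+[-.0005,0,.09],CY); st('above'); manip.dwell(.2); snap('14'); g=grip_now(); print(g)
for n in('side','top'):
    p,W=load(n,'14'); m=np.isfinite(W).all(-1)
    q=W[m&(W[...,0]>g[0]+.09)&(W[...,0]<g[0]+.175)&(abs(W[...,1]-g[1])<.05)&(W[...,2]>g[2]-.08)&(W[...,2]<g[2]-.03)]
    print(n,'pocket',q.min(0)-g,q.max(0)-g)
    f=q[(abs(q[:,0]-g[0]-.125)<.015)&(abs(q[:,1]-g[1])<.02)]; A=np.c_[f[:,:2]-g[:2]-[.125,0],np.ones(len(f))]; print(' floor plane sx,sy,z',np.linalg.lstsq(A,f[:,2]-g[2],rcond=None)[0],len(f))
    hd=W[m&(W[...,0]>g[0]+.03)&(W[...,0]<g[0]+.062)&(abs(W[...,1]-g[1])<.02)&(W[...,2]>g[2]+.003)&(W[...,2]<g[2]+.014)]
    if len(hd)>20:
        ff=lambda c:np.hypot(hd[:,1]-c[0]-c[2]*(hd[:,0]-g[0]-.045),hd[:,2]-c[1])-.01
        r=least_squares(ff,[g[1],g[2],0],loss='soft_l1',f_scale=.001).x; print(' handle@+45',r[:2]-g[1:],r[2],len(hd))
    ht=W[m&(W[...,0]>g[0]-.07)&(W[...,0]<g[0]-.03)&(abs(W[...,1]-g[1])<.02)&(W[...,2]>g[2]-.006)&(W[...,2]<g[2]+.014)]
    if len(ht)>20:
        ff=lambda c:np.hypot(ht[:,1]-c[0]-c[2]*(ht[:,0]-g[0]+.05),ht[:,2]-c[1])-.01
        r=least_squares(ff,[g[1],g[2],0],loss='soft_l1',f_scale=.001).x; print(' handle@-50',r[:2]-g[1:],r[2],len(ht),'xmin',ht[:,0].min()-g[0])
E
python3 crop.py 14 290,200 410,130
```

```text
above t 37.73 grip [ 0.4364 -0.3236  0.1802] F [ 0.3505 -0.478  -3.4276] M [-0.0131  0.0449  0.0424] w 0.2
[ 0.4362 -0.3241  0.1802]
side pocket [ 0.09   -0.0341 -0.0739] [ 0.1611  0.0357 -0.0302]
 floor plane sx,sy,z [ 0.0309 -0.0114 -0.0699] 309
 handle@+45 [ 0.0012 -0.0018] -0.029690449637966188 130
 handle@-50 [ 0.0007 -0.0015] -0.0038257463941079707 336 xmin -0.06487190884616706
top pocket [ 0.0902 -0.0321 -0.0742] [ 0.1582  0.0374 -0.0307]
 floor plane sx,sy,z [ 0.0218 -0.0172 -0.07  ] 217
 handle@+45 [ 0.0018 -0.002 ] -0.001003475888323526 123
```

View pics/c14.png

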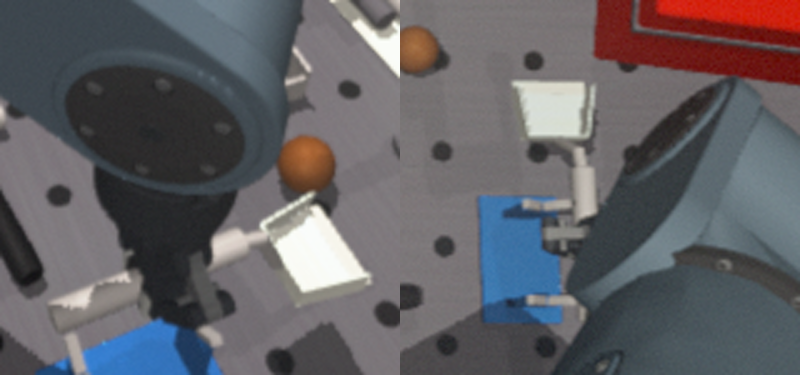

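The spoon is level and in line, with the handle about 1.8 mm low in the pads. I'll lower it into the notches, checking the force.

```bash
python3 - <<'E'
from arm import *
ml(CR+[-.0005,0,.006],CY,v=.08); manip.dwell(.15); st('6mm')
f0=manip.current_force()[2]; z=.006
while z>-.0015:
    z-=.001; ml(CR+[-.0005,0,z],CY,v=.03); f=manip.current_force()[2]
    if f-f0>2.5: break
st(f'z {z}')
manip.dwell(.1)
manip.set_gripper(1.0); st('open')
manip.dwell(.2)
R=manip.current_tcp_rot(); p=manip.current_ee_pos()
manip.move_l(p+[0,0,.12],max_speed=.12); st('up')
mp([.40,0.0,.30],0); st('away'); snap('15')
for n in('side','top'):
    p,W=load(n,'15')
    X=W[np.isfinite(W).all(-1)&(W[...,0]>.34)&(W[...,0]<.51)&(abs(W[...,1]+.325)<.04)]
    h=X[(X[:,2]>.0965)&(X[:,2]<.105)]
    f=lambda q:np.hypot(h[:,1]-(q[0]+q[1]*(h[:,0]-.436)),h[:,2]-q[2])-.01
    r=least_squares(f,[-.325,0,.09],loss='soft_l1',f_scale=.001); a=np.sort(X[X[:,2]>.091][:,0])
    q=W[np.isfinite(W).all(-1)&(W[...,0]>.51)&(W[...,0]<.61)&(abs(W[...,1]+.325)<.05)&(W[...,2]>.013)]
    print(n,r.x,'rear end',a[:3],'pocket',q.min(0),q.max(0))
seat_check('15','red',RED);seat_check('15','yellow',YEL)
E
```

```text
6mm t 39.38 grip [ 0.4362 -0.3246  0.0964] F [ 0.24   -0.0136 -3.0051] M [-0.0076  0.055   0.0006] w 0.201
z 0.002 t 40.38 grip [ 0.4362 -0.3248  0.0922] F [ 0.0663 -1.6593 -0.2711] M [-0.31    0.0178 -0.0034] w 0.199
open t 41.14 grip [ 0.436  -0.3245  0.092 ] F [-0.4357 -0.7617 -0.2899] M [ 0.0171 -0.0085 -0.0371] w 1.0
up t 42.49 grip [ 0.4357 -0.3243  0.2113] F [0.0292 0.0639 0.1528] M [-0.0069 -0.057  -0.0745] w 1.001
away t 43.77 grip [ 0.4003 -0.0006  0.2997] F [ 0.0922 -0.0623  0.3078] M [ 0.0232  0.0108 -0.0165] w 0.997
side [-0.3253  0.0049  0.09  ] rear end [0.371 0.371 0.371] pocket [ 0.5108 -0.3576  0.0173] [ 0.5966 -0.2883  0.0917]
top [-0.3237  0.0138  0.09  ] rear end [0.3719 0.372  0.372 ] pocket [ 0.5104 -0.3559  0.0177] [ 0.5961 -0.2861  0.0914]
side red (array([0.5721, 0.3553, 0.0529]), 446, np.float64(0.010424704369885228)) [0.0025 0.0053 0.0059]
top red (array([0.5717, 0.3543, 0.0491]), 824, np.float64(0.009376607671773791)) [0.0021 0.0043 0.0021]
side yellow (array([0.4596, 0.3347, 0.0463]), 189, np.float64(0.008227948638017136)) [-0.0117  0.0022 -0.0007]
top yellow (array([0.4723, 0.337 , 0.0491]), 885, np.float64(0.009699600696915455)) [0.001  0.0045 0.0021]
```

View pics/top15.png

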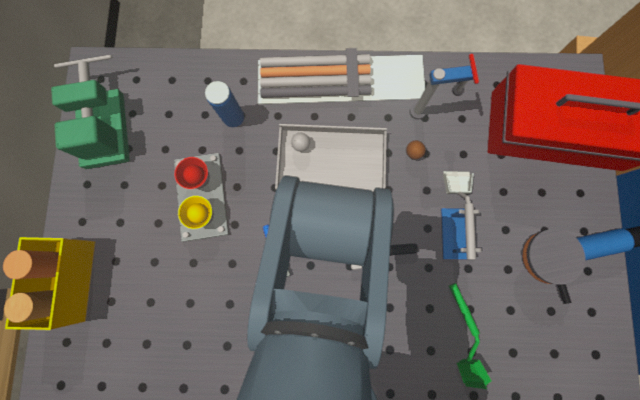

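View pics/side15.png

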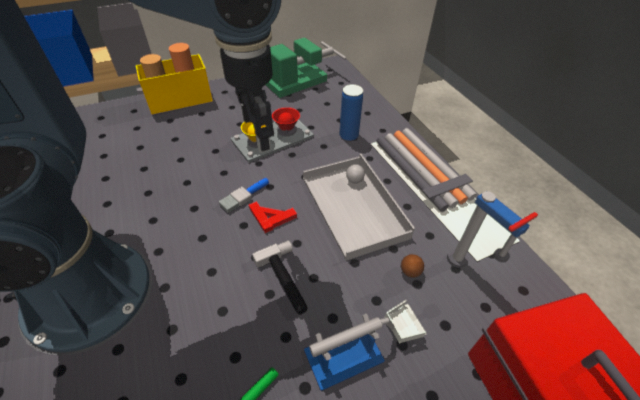

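The whole-nest fits above include the nest walls, so I'll do one ball-only check from the top view.

```bash
python3 - <<'E'
from arm import *
p,W=load('top','15')
for k,s in(('red',RED),('yellow',YEL)):
    q=W[np.isfinite(W).all(-1)&(np.hypot(W[...,0]-s[0],W[...,1]-s[1])<.019)]; q=q[q[:,2]>.05]
    f=lambda c:np.linalg.norm(q-c,axis=1)-.025
    r=least_squares(f,s,loss='soft_l1',f_scale=.002); print(k,len(q),r.x-s,np.sqrt(np.mean(f(r.x)**2)))
manip.sign_off(); print(manip.current_time())
E
```

```text
red 188 [ 0.0007  0.0019 -0.0006] 0.001215708931041148
yellow 195 [ 0.0005  0.0019 -0.0006] 0.0014426536805974457
the job is handed in; nothing more can be done
the job is handed in; nothing more can be done
```

I scooped the red ball and then the yellow ball out of the tray with the spoon and poured each into the nest of its colour. I then laid the spoon back in the blue cradle, let go and handed the job in about 44 s in. The system reports no verdict, so the results below come from my own checks.

- **Balls:** both coloured balls fit within about 2 mm of their nest seats. The bare ball is still in the tray and looks unmoved.
- **Spoon:** the handle axis is at a height of 0.090 m. It lies within about 1 mm sideways and lengthwise of the measured cradle axis, with the pocket on its old side.
- **Bystanders:** the hammer, brush, square and spray can look unmoved in the last pictures. The arm partly hid the hammer, brush and square from above, so I judged those three from the side view, and by eye only.
- **Fingers:** I saw no finger contact with a ball in any picture, but I had no direct reading of finger contact.

**Disagreements:** an earlier fit of the balls in their nests showed offsets of up to 12 mm, because it had picked up nest-wall pixels of the same colour. Fitting only the ball from the top view gave the 2 mm figure above; the gripper partly hid the yellow nest in the side view. The handle angle also differed between the two views, 0.005 against 0.014 rad, which is well inside the limit.

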